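# Clamp a bronze fragment in the padded tilting vise and tip it to 30 degrees for brushing

## Task

Get the curved bronze fragment ready for brushing: with the vise bed still level, wind the crank clockwise (seen from its handle end) until the sprung cork pad holds the fragment against the fixed jaw and is pushed back about half of its spring travel, no harder. Then pull the ball-ended lever toward the robot until the bed is tilted to 30 degrees (the red mark on the quadrant) and let go of it there. The fragment is fragile, so do not press on it with the gripper, and leave the other finds and tools around the vise where they are.

Things in the scene. Friction and masses are not known exactly. Their poses are not given: they have to be found in the camera images.
- holder: Grey-green cast base of a small tilting vise, fixed to the bench: base plate 190 x 230 x 14 mm (x, y), two cheeks at y = +-97 mm that carry the tilting bed on a horizontal axis along y, 62 mm above the bench. Origin: centre of its underside, on the bench; z up, -x is its front (towards the robot, give or take its yaw of up to 0.35 rad), +y the crank end, -y the lever end. Its highest fixed part is the aluminium quadrant rim, 143 mm above the bench at y = -113 mm.
- tilt (a joint): Tilt of the bed about the holder's axis, rad: 0 = level (stop), grows to 1.05 as the lever's ball is pulled to the front (-x of the holder), which lowers the bed's front edge. The jaws, screw, crank and lever all tilt with the bed. The stiff friction hinge needs 0.6 to 1.2 N m (4 to 9 N at the ball) and stays where it is left.
- tilt_axis (a point): Point on the tilt axis in the lever's plane: holder frame (0, -125, 62) mm. Axes as the holder's.
- lever_ball (a point): Centre of the black ball, 32 mm in diameter, at the end of the steel lever, 140 mm from the tilt axis. With the bed level the lever leans 20 degrees from upright to the back (+x of the holder), ball about 194 mm above the bench; at 30 degrees of tilt it leans 10 degrees to the front, ball 200 mm up. Axes tilt with the bed.
- mark30 (a point): The broad red mark for 30 degrees on the rim of the aluminium quadrant (radius 75 mm about the tilt axis, a black mark every 10 degrees from 0 to 60); the lever's yellow pointer stands over it when the bed is tilted to 30 degrees. Fixed to the holder.
- bed (a point): Centre of the tilting bed's flat top, on the bed's surface, 78 mm above the bench when level (16 mm above the tilt axis). Axes: x, y along the bed as the holder's, z out of the bed; they tilt with it. The jaws stand 36 mm above the bed, 114 mm above the bench when level.
- fixed_face (a point): Point at bed height on the cork face of the fixed jaw (lever end), 50 mm from the bed's centre; its +y points to the moving jaw. Axes as bed.
- crank (a joint): Turn of the crank, rad, 0 to 15.7, growing as it closes the vise: clockwise as seen from the crank end (+y) looking at the vise, so from straight up the handle goes first to the holder's front (-x), then down. At 0 the handle is straight up. One turn moves the jaw, the screw and the crank itself 12 mm along -y of the bed (1.91 mm per rad). The screw holds what it is wound to. Turning takes 2 to 4 N at the handle. From the start 6 to 9 rad are needed.
- crank_grip (a point): Middle of the crank's black handle, a cylinder 18 mm in diameter and 46 mm long that lies along y, sticks out of the crank arm away from the vise, and spins freely on its pin. It circles at a radius of 35 mm about the screw.
- crank_axis (a point): Point on the screw's axis in the plane of the middle of the handle, 34 mm above the tilt axis (96 mm above the bench when level). It moves along with the jaw as the crank turns, 164 mm from the bed's centre (y) when the crank reads 0. Axes as bed.
- pad (a joint): How far the moving jaw's sprung cork-faced pad (82 mm wide, 32 mm high) is pushed back towards its jaw on its two guide pins, m: 0 = free (7 mm gap between plate and jaw), 0.007 = bottomed. Springs 3 N per mm. Sliding the fragment over the bed pushes it under 1 mm; more means that the fragment is being squeezed between the jaws. Half travel is 0.0035.
- fragment: Curved bronze vessel fragment, brown with green patina, 80 mm long (y) x 60 mm wide (x), arched about y, 5 mm thick, 15 mm high, about 0.24 kg, lying loose on the bed between the jaws, hollow side down. Origin: centre of its footprint, on the bed; z up. Its +y end faces the moving pad, its -y end the fixed jaw, a few mm clear of both at the start.
- brush: Bystander, leave alone: flat paintbrush with a wooden handle, 180 mm long, 38 mm wide, 13 mm high, lying in front of the vise. Origin: centre of its underside.
- dish: Bystander, leave alone: round glass dish, 90 mm across, 14 mm high, with flakes in it, behind the vise. Origin: centre of its underside.
- green_sherd: Bystander, leave alone: small curved green and brown sherd, 60 x 48 x 13 mm, lying behind the vise. Origin: centre of its underside.
- jar: Bystander, leave alone: amber jar with a white cap, 60 mm across, 85 mm high. Origin: centre of its underside.
- brush_pot: Bystander, leave alone: white pot, 72 mm across and 90 mm high, brushes standing in it up to about 195 mm. Origin: centre of its underside.
- blower: Bystander, leave alone: red rubber blower bulb standing upright, 52 mm across, 100 mm high. Origin: centre of its underside.
- spatula: Bystander, leave alone: spatula, 170 mm long, lying. Origin: centre of its underside.
- find_box: Bystander, leave alone: open cardboard box, 110 x 80 x 35 mm. Origin: centre of its underside.

How it is judged:
On the way, in this order (a step that is already met when the one before it is completed fails the run):
1. the fragment is clamped against the fixed jaw, the pad pushed back 2 to 5 mm, with the bed still level (within 5 degrees) (value of joint pad between 0.002 and 0.005 m and y of fragment in the frame of fixed_face between 0.0365 and 0.0425 m and x of fragment in the frame of bed between -0.035 and 0.035 m and z of fragment in the frame of bed between -0.003 and 0.005 m and angle between the z axis of fragment and the z axis of bed, either way round below 0.12 rad and value of joint tilt below 0.087265 rad), for 0.2 s.
2. the bed is tilted to 30 degrees, within 3, the fragment still clamped (value of joint pad between 0.002 and 0.005 m and y of fragment in the frame of fixed_face between 0.0365 and 0.0425 m and x of fragment in the frame of bed between -0.035 and 0.035 m and z of fragment in the frame of bed between -0.003 and 0.005 m and angle between the z axis of fragment and the z axis of bed, either way round below 0.12 rad and value of joint tilt between 0.471231 and 0.575949 rad), for 0.2 s.
At the end, for the whole second after the job is handed in: The bed rests at 30 degrees of tilt, within 3 degrees, and the fragment is still clamped: lying flat on the bed, its end against the fixed jaw (within about 3 mm), within 35 mm of the middle of the bed's width, the sprung pad pushed back 2 to 5 mm; nothing moves (all of step 2 and linear speed of fragment below 0.01 m/s and velocity of joint tilt between -0.02 and 0.02 rad/s); the robot touches nothing.
It fails at once if the sprung pad is driven to the end of its travel (more than 6.5 mm), crushing the fragment (value of joint pad above 0.0065 m).
It fails at once if the robot presses on the fragment (over 2 N) (contact force between any of the fingers, the arm and fragment above 2 N).
It fails at once if a tool or find beside the vise is moved more than 20 mm (distance of any of brush, dish, green_sherd, jar, brush_pot, blower, spatula, find_box from where it was at the start of the episode above 0.02 m).
It also fails if it takes over 56 s, if anything falls off the work surface, if the arm or the gripper's body presses on something with over 40 N, if the wrist force passes 120 N, or if a joint passes its speed limit or range.

## Robot

A 6-joint arm with a two-finger parallel gripper is mounted at the origin on the work surface. World frame = base frame: x ahead of the robot, y to its left, z up, the work surface at z = 0. Lengths are in m, angles in rad, forces in N, time in s.
With the tool pointing down it reaches from about 0.35 to 0.725 m from the base axis. Payload 6 kg.
Tool frame: the origin (TCP) lies at the very end of the fingers, on their centre line; the grasp point (between the pads) lies 19 mm behind it; z points along the fingers, y is the line along which they close (so a half turn about z gives the same grasp; the last joint's range is limited). The gripper opens to 85 mm and grips with 20 to 120 N. Pads are 22 mm wide; open, the fingers measure 114 mm over their backs; the gripper's body (76 mm by 85 mm) begins 54 mm behind the grasp point. The pads swing forward as they close: fully open they stand 13 mm farther back than shut.
Start: joints at [1.56, 0.04, 0.085, 0, -1.615, -0.334], TCP at [0.203, 0.565, 0.231] pointing down, gripper open.
Joint ranges: [-2.56, 2.56], [-1.29, 2.01], [-1.08, 1.49], [-3.29, 1.98], [-2.81, -0.18], [-2.99, 2.99]. Speed limits (rad/s): [2.57, 2.57, 3.01, 3.14, 3.14, 3.14].

## Interface

Orientations are given as a unit quaternion [w, x, y, z].
In Python, from station import env gives the robot as it stands.
- The arm moves only by the shell command python3 -m creep 'ROWS' [FORCE]. ROWS is JSON, a list of rows, each an object of numbers: "dx", "dy", "dz": the shift along the tool's x, y, z in m; "twist": the turn about the tool's z in degrees; "gripper": the closure, from -1 (fully open) to 1 (shut). A call has 1 to 20 rows; each row is the pose to reach, as a shift and turn from the pose commanded when the call began, along the tool's axes at that moment; what a row does not reach only later rows make up. A row lasts 1/10 s, in which the tool goes at most 50 mm and 8.59 degrees, less where a joint would pass 70% of its speed; a pose out of reach is approached as far as the arm can. A call with a gripper value outside its range is refused whole. The fingers move at their own pace and stop on an object; FORCE is the grip in N (left out, the last holds). Time passes only in rows, so rows that repeat a pose let the fingers close. It gives the time, the measured TCP pose, the force, the opening and the grip force at its end, in the units of the state.
- env.state(): the state, without advancing time (a new reading comes with each control period).
- env.read_camera(name): name is "scene" or "top"; returns a dict with "frame" (480x640x3 uint8, red, green, blue), "K" (3x3 intrinsics, pixels), "R" (3x3) and "t" (3): a world point X has camera coordinates R X + t. Camera axes: x right, y down, z forward; pixel columns grow to the right and rows downward; lengths in m; the calibration is good to about 2 mm. A picture is of the moment at which its call begins. There is no depth.
- env.job_done(): hands the job in; it is judged then, once.
The state is a dict: "clock": time; "joint_positions": joint angles; "qvel": joint speeds; "joint_efforts": joint torques, N m; "tcp_pos": TCP position; "ee_rot": TCP orientation; "force": force on the tool from outside, world axes, zero at the start; "ft_torque": the same for the moment, N m; "grip_width": finger opening in m; "finger_force": force on a finger pad.
Only numpy, scipy, OpenCV 4.12 (cv2) and the standard library are available. Lean on these libraries where they do the work, as an engineer would, in place of code of your own. Each camera call takes 0.05 s, during which the arm holds its last target. There are 200 camera calls.

## Working session

There is one attempt and no reset: what is moved stays moved. The work goes in short steps, Python scripts to look and compute and a shell command to move; the robot and the scene stay as the last step left them, time stands still between calls to the robot, and variables do not carry over. Pictures are saved under pics/ and viewed, at most 10 in all, crops included, and the job is handed in when it is done.

```bash
mkdir -p pics; ls; cat > h.py <<'E'
import numpy as np, cv2
from station import env
def shot(n,name):
    c=env.read_camera(n); np.savez(f'pics/{name}.npz',**c)
    cv2.imwrite(f'pics/{name}.png',c['frame'][:,:,::-1]); return c
def proj(c,X):
    p=c['R']@np.array(X,float)+c['t']; q=c['K']@p; return q[:2]/q[2]
def ray(c,uv):
    d=c['R'].T@np.linalg.inv(c['K'])@np.array([uv[0],uv[1],1.]); return -c['R'].T@c['t'],d/np.linalg.norm(d)
def onz(c,uv,z):
    o,d=ray(c,uv); return o+d*(z-o[2])/d[2]
def tri(c1,u1,c2,u2):
    (o1,d1),(o2,d2)=ray(c1,u1),ray(c2,u2)
    s=np.linalg.lstsq(np.c_[d1,-d2],o2-o1,rcond=None)[0]
    a,b=o1+s[0]*d1,o2+s[1]*d2; return (a+b)/2,np.linalg.norm(a-b)
E
python3 - <<'E'
from h import *
for n in('scene','top'):
    c=shot(n,n+'0'); print(n,-c['R'].T@c['t'],c['R'][2])
print({k:np.round(v,3) for k,v in env.state().items()})
E
```

```text
pics
scene [ 1.44891542 -0.48528107  1.09961557] [-0.63824213  0.33598129 -0.69264966]
top [0.3792339  0.01439167 1.51157209] [ 0.14643572 -0.0139162  -0.9891223 ]
{'clock': np.float64(0.1), 'joint_positions': array([ 1.56 ,  0.041,  0.084, -0.   , -1.616, -0.334]), 'qvel': array([-0.   , -0.001,  0.003,  0.004, -0.001, -0.   ]), 'joint_efforts': array([-5.0000e-03, -3.6935e+01,  3.4828e+01,  6.9510e+00, -5.0000e-03,
        0.0000e+00]), 'tcp_pos': array([0.203, 0.564, 0.23 ]), 'ee_rot': array([ 0.001,  0.985, -0.172, -0.   ]), 'force': array([-0.262, -0.235,  0.044]), 'ft_torque': array([ 0.024,  0.026, -0.009]), 'finger_force': np.float64(0.0), 'grip_width': np.float64(0.086)}
```

View pics/scene0.png

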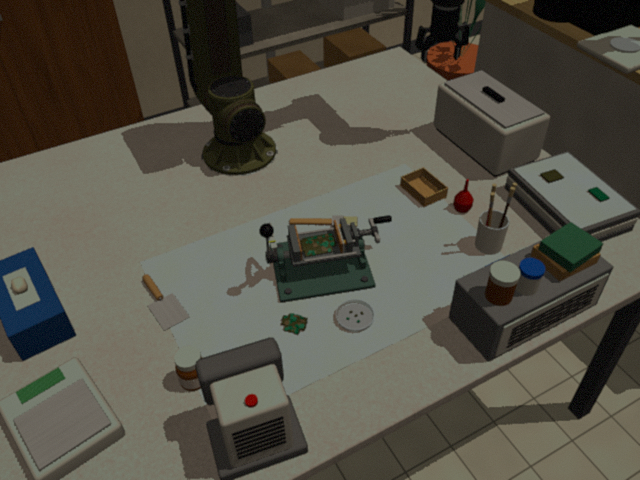

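View pics/top0.png

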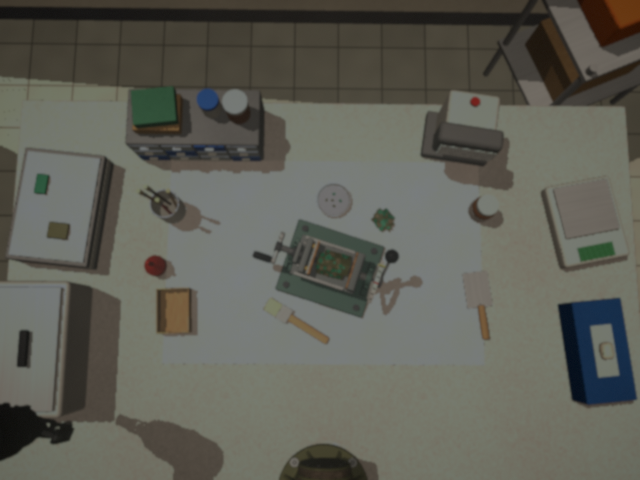

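The scene view shows the vise near (320,255), its black ball at about (266,230) and the handle at (380,219). In the top view (image up = +x, left = +y) the ball is at (391,256), the handle at (262,256), and the base corners at about (300,221), (383,247), (362,316) and (277,291).

```bash
cat > m.py <<'E'
from h import *
def blob(c,u,r,thr):
    g=c['frame'].max(2); x,y=u; s=g[y-r:y+r+1,x-r:x+r+1]
    n,l,st,ce=cv2.connectedComponentsWithStats((s<thr).astype(np.uint8))
    i=1+np.argmax(st[1:,4]); return ce[i]+[x-r,y-r],st[i]
if __name__=='__main__':
    S,T=[dict(np.load(f'pics/{n}0.npz')) for n in('scene','top')]
    B1,s1=blob(S,(266,230),9,45);B2,s2=blob(T,(391,256),9,45)
    print('ball',B1,s1,B2,s2,tri(S,B1,T,B2))
    H1,s1=blob(S,(382,219),10,45);H2,s2=blob(T,(262,256),10,45)
    print('handle',H1,s1,H2,s2,tri(S,H1,T,H2))
    hsv=cv2.cvtColor(T['frame'],cv2.COLOR_RGB2HSV)
    print(hsv[300,300],hsv[240,370],hsv[270,330],hsv[320,260])
    m=cv2.inRange(hsv,(45,35,25),(95,255,140)); m[:210]=0;m[330:]=0;m[:,:265]=0;m[:,395:]=0
    n,l,st,ce=cv2.connectedComponentsWithStats(m); i=1+np.argmax(st[1:,4]); print(st[i])
    pts=cv2.findContours((l==i).astype(np.uint8),0,2)[0]; pts=max(pts,key=len)
    box=cv2.boxPoints(cv2.minAreaRect(pts)); print(box)
    W=np.array([onz(T,p,0.014) for p in box]); print(W.round(3), W.mean(0).round(3), [np.linalg.norm(W[i]-W[i-1]).round(3) for i in range(4)])
    for n,c,(x0,x1,y0,y1) in(('s',S,(250,410,195,315)),('t',T,(245,405,205,325))):
        cv2.imwrite(f'pics/crop_{n}.png',cv2.resize(cv2.convertScaleAbs(c['frame'][y0:y1,x0:x1,::-1],alpha=1.7),None,fx=5,fy=5,interpolation=2))
E
python3 m.py
```

```text
ball [266.14965986 230.40136054] [  3   3  13  16 147] [391.18556701 256.03092784] [ 4  4 11 11 97] (array([ 0.5463407 , -0.14848335,  0.19273925]), np.float64(0.0011098041745881957))
handle [382.04255319 219.25531915] [ 2  7 17  8 94] [262.5        256.64285714] [ 3  8 15  7 56] (array([0.5556002 , 0.14749892, 0.09628308]), np.float64(0.0030421769896065553))
[ 75   8 123] [ 50  13 119] [37 72 64] [ 75   8 125]
[ 277  221  106   95 2569]
[[276.4     287.8    ]
 [299.19998 219.39998]
 [383.19998 247.39996]
 [360.4     315.8    ]]
[[ 0.487  0.117  0.014]
 [ 0.661  0.062  0.014]
 [ 0.591 -0.151  0.014]
 [ 0.418 -0.093  0.014]] [ 0.539 -0.016  0.014] [np.float64(0.221), np.float64(0.183), np.float64(0.225), np.float64(0.182)]
```

View pics/crop_s.png

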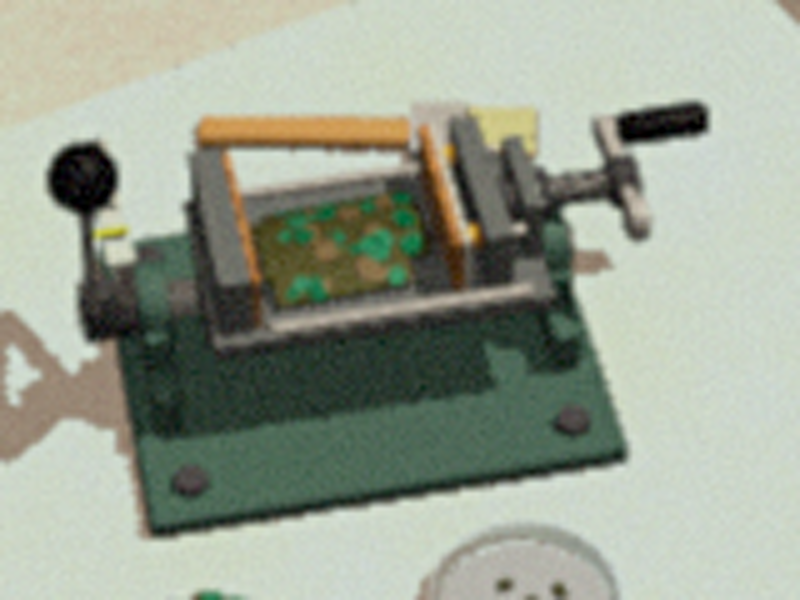

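View pics/crop_t.png

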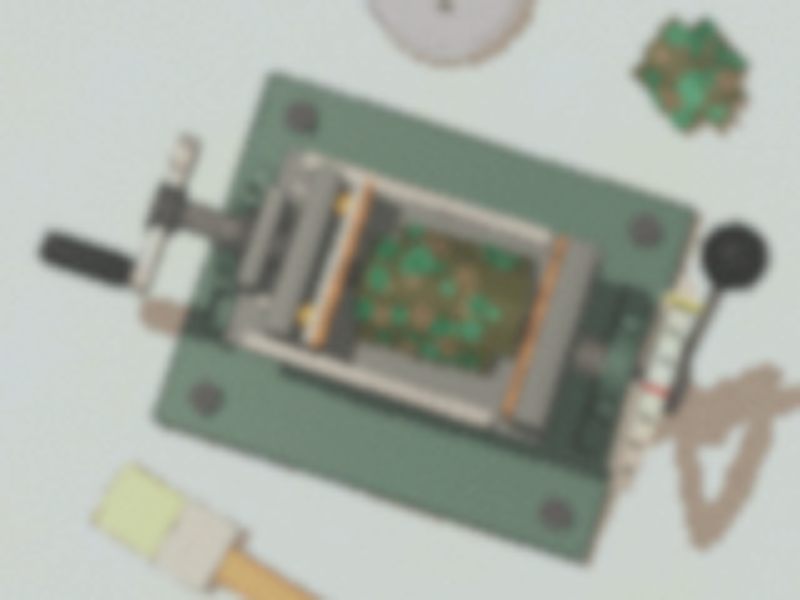

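The crops show the crank handle at the holder's front (hub at crop (168,207), handle at (85,258) in the top view). So the crank reads about π/2, which matches the measured height of 96 mm. Next I'll measure the gap between the jaws and work out the approach.

```bash
cat >> h.py <<'E'
from scipy.spatial.transform import Rotation as Rn
YAW=-0.312; O=np.array([.539,-.016,0]); RH=Rn.from_euler('z',YAW).as_matrix()
def H(p): return O+RH@np.array(p,float)/1000   # holder mm -> world
def toH(w): return RH.T@(np.array(w)-O)*1000
def toolR(s): w,x,y,z=s['ee_rot']; return Rn.from_quat([x,y,z,w]).as_matrix()
def shift(target):
    s=env.state(); return (toolR(s).T@(np.array(target)-s['tcp_pos'])).round(4)
def profile(c,ys,z,xs=np.arange(-28,29,2.)):
    out=[]
    for y in ys:
        uv=np.array([proj(c,H((x,y,z))) for x in xs],np.float32)
        out.append(cv2.remap(c['frame'],uv[None,:,0],uv[None,:,1],1)[0].mean(0))
    return np.array(out)
E
python3 - <<'E'
from h import *
T=dict(np.load('pics/top0.npz'))
ys=np.arange(-75,90,1.)
p=profile(T,ys,112)
for y,v in zip(ys,p): 
    if y<-40 or y>25: print(int(y),v.round().astype(int),end=' ')
s=env.state(); R=toolR(s)
print('\ntoolx',R[:,0].round(3),'want',(-RH[:,1]).round(3))
a=np.arctan2(R[1,0],R[0,0]);b=np.arctan2(-RH[1,1],-RH[0,1]);print('twist deg',np.degrees(a-b))
print('above',shift(H((-35,161+16,230))), H((-35,177,85)))
E
```

```text
-75 [47 51 47] -74 [48 51 47] -73 [48 52 47] -72 [51 53 49] -71 [54 55 51] -70 [58 59 55] -69 [63 63 59] -68 [68 68 63] -67 [72 72 67] -66 [75 74 70] -65 [77 77 71] -64 [78 78 73] -63 [79 79 74] -62 [80 80 74] -61 [81 80 75] -60 [81 80 75] -59 [82 81 75] -58 [82 80 74] -57 [83 80 73] -56 [84 78 70] -55 [87 77 67] -54 [89 76 63] -53 [91 75 60] -52 [92 73 57] -51 [90 71 55] -50 [86 69 53] -49 [80 66 52] -48 [75 64 52] -47 [69 62 52] -46 [65 60 51] -45 [62 60 50] -44 [61 59 49] -43 [60 59 48] -42 [59 58 47] -41 [59 58 45] 26 [48 63 47] 27 [47 62 47] 28 [47 60 46] 29 [47 59 46] 30 [48 56 45] 31 [48 54 44] 32 [47 52 43] 33 [48 50 43] 34 [48 49 43] 35 [48 49 44] 36 [49 49 44] 37 [52 49 45] 38 [56 51 45] 39 [62 54 45] 40 [70 58 46] 41 [80 63 49] 42 [89 70 53] 43 [97 77 59] 44 [103  84  67] 45 [106  90  74] 46 [108  95  81] 47 [107  97  85] 48 [104  97  86] 49 [98 93 83] 50 [91 87 78] 51 [83 80 70] 52 [76 73 63] 53 [69 66 57] 54 [64 62 53] 55 [62 60 52] 56 [63 61 55] 57 [66 65 59] 58 [70 69 63] 59 [74 73 68] 60 [77 76 71] 61 [80 79 74] 62 [82 81 76] 63 [83 82 77] 64 [84 83 78] 65 [85 84 79] 66 [84 83 78] 67 [83 82 77] 68 [80 80 74] 69 [77 76 71] 70 [73 72 67] 71 [69 68 64] 72 [65 65 61] 73 [63 62 58] 74 [61 60 57] 75 [59 59 56] 76 [59 59 55] 77 [60 60 56] 78 [62 62 58] 79 [65 65 61] 80 [69 69 65] 81 [73 73 68] 82 [77 76 71] 83 [79 78 73] 84 [80 79 74] 85 [79 79 74] 86 [77 77 72] 87 [73 74 69] 88 [69 70 65] 89 [64 66 61] 
toolx [ 0.941 -0.338  0.   ] want [-0.307 -0.952 -0.   ]
twist deg 88.12273762338624
above [0.472  0.2568 0.0008] [0.56002214 0.16319841 0.085     ]
```

```bash
python3 -m creep '[{"dx":0.472,"dy":0.257,"dz":0,"twist":88,"gripper":0},{"dx":0.472,"dy":0.257,"dz":0,"twist":88,"gripper":0},{"dx":0.472,"dy":0.257,"dz":0,"twist":88,"gripper":0},{"dx":0.472,"dy":0.257,"dz":0,"twist":88,"gripper":0},{"dx":0.472,"dy":0.257,"dz":0,"twist":88,"gripper":0},{"dx":0.472,"dy":0.257,"dz":0,"twist":88,"gripper":0},{"dx":0.472,"dy":0.257,"dz":0,"twist":88,"gripper":0},{"dx":0.472,"dy":0.257,"dz":0,"twist":88,"gripper":0},{"dx":0.472,"dy":0.257,"dz":0,"twist":88,"gripper":0},{"dx":0.472,"dy":0.257,"dz":0,"twist":88,"gripper":0},{"dx":0.472,"dy":0.257,"dz":0,"twist":88,"gripper":0},{"dx":0.472,"dy":0.257,"dz":0,"twist":88,"gripper":0},{"dx":0.472,"dy":0.257,"dz":0,"twist":88,"gripper":0},{"dx":0.472,"dy":0.257,"dz":0,"twist":88,"gripper":0}]' 25
python3 - <<'E'
from h import *
s=env.state(); print(toolR(s).round(3).tolist(), shift(H((-35,177,85))), s['joint_positions'].round(2),s['clock'])
E
```

```text
clock: 1.5
tcp_pos: [0.5597, 0.1638, 0.2311]
ee_rot: [-0.0, -0.59, 0.808, 0.0]
force: [0.6, -0.1, -0.7]
grip_width: 0.0424
finger_force: 0.0
[[-0.304, -0.953, -0.0], [-0.953, 0.304, -0.0], [0.0, 0.0, -1.0]] [ 0.0004 -0.0005  0.1461] [ 0.63 -0.    0.04 -0.   -1.61 -0.94] 1.5
```

```bash
python3 -m creep '[{"dz":0.05,"gripper":0},{"dz":0.10,"gripper":0},{"dz":0.13,"gripper":0},{"dz":0.146,"gripper":0},{"dz":0.146,"gripper":0},{"dz":0.146,"gripper":0},{"dz":0.146,"gripper":1},{"dz":0.146,"gripper":1},{"dz":0.146,"gripper":1},{"dz":0.146,"gripper":1},{"dz":0.146,"gripper":1},{"dz":0.146,"gripper":1}]' 30
python3 - <<'E'
from h import *
c=shot('scene','s1'); cv2.imwrite('pics/s1c.png',cv2.resize(cv2.convertScaleAbs(c['frame'][185:305,250:410,::-1],alpha=1.7),None,fx=4,fy=4,interpolation=2))
E
```

```text
invalid input at $[0]: expected keys dx, dy, dz, twist, gripper
```

View pics/s1c.png

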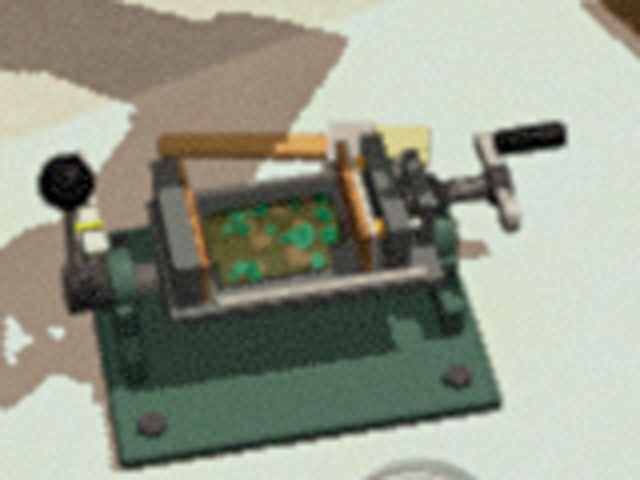

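The call was refused because every row needs all five keys. The picture only shows the untouched vise, with the handle at crop (530,137). Repeating the move with full rows.

```bash
python3 -m creep '[{"dx":0,"dy":0,"dz":0.05,"twist":0,"gripper":0},{"dx":0,"dy":0,"dz":0.10,"twist":0,"gripper":0},{"dx":0,"dy":0,"dz":0.13,"twist":0,"gripper":0},{"dx":0,"dy":0,"dz":0.146,"twist":0,"gripper":0},{"dx":0,"dy":0,"dz":0.146,"twist":0,"gripper":0},{"dx":0,"dy":0,"dz":0.146,"twist":0,"gripper":0},{"dx":0,"dy":0,"dz":0.146,"twist":0,"gripper":1},{"dx":0,"dy":0,"dz":0.146,"twist":0,"gripper":1},{"dx":0,"dy":0,"dz":0.146,"twist":0,"gripper":1},{"dx":0,"dy":0,"dz":0.146,"twist":0,"gripper":1},{"dx":0,"dy":0,"dz":0.146,"twist":0,"gripper":1},{"dx":0,"dy":0,"dz":0.146,"twist":0,"gripper":1}]' 30
python3 - <<'E'
from h import *
s=env.state(); print(toH(s['tcp_pos']).round(1)); th=np.pi/2
print([(round(1000*np.array(1.91e-3*a),1),round(35*np.sin(th+a)-35,1),round(-35*np.cos(th+a),1)) for a in np.radians(np.arange(15,391,15))])
E
```

```text
clock: 2.75
tcp_pos: [0.5605, 0.1639, 0.0856]
ee_rot: [0.001, -0.59, 0.808, 0.0]
force: [-0.2, 4.4, -0.6]
grip_width: 0.0167
finger_force: 30.7
[-34.8 177.8  85.6]
[(np.float64(0.5), np.float64(-1.2), np.float64(9.1)), (np.float64(1.0), np.float64(-4.7), np.float64(17.5)), (np.float64(1.5), np.float64(-10.3), np.float64(24.7)), (np.float64(2.0), np.float64(-17.5), np.float64(30.3)), (np.float64(2.5), np.float64(-25.9), np.float64(33.8)), (np.float64(3.0), np.float64(-35.0), np.float64(35.0)), (np.float64(3.5), np.float64(-44.1), np.float64(33.8)), (np.float64(4.0), np.float64(-52.5), np.float64(30.3)), (np.float64(4.5), np.float64(-59.7), np.float64(24.7)), (np.float64(5.0), np.float64(-65.3), np.float64(17.5)), (np.float64(5.5), np.float64(-68.8), np.float64(9.1)), (np.float64(6.0), np.float64(-70.0), np.float64(0.0)), (np.float64(6.5), np.float64(-68.8), np.float64(-9.1)), (np.float64(7.0), np.float64(-65.3), np.float64(-17.5)), (np.float64(7.5), np.float64(-59.7), np.float64(-24.7)), (np.float64(8.0), np.float64(-52.5), np.float64(-30.3)), (np.float64(8.5), np.float64(-44.1), np.float64(-33.8)), (np.float64(9.0), np.float64(-35.0), np.float64(-35.0)), (np.float64(9.5), np.float64(-25.9), np.float64(-33.8)), (np.float64(10.0), np.float64(-17.5), np.float64(-30.3)), (np.float64(10.5), np.float64(-10.3), np.float64(-24.7)), (np.float64(11.0), np.float64(-4.7), np.float64(-17.5)), (np.float64(11.5), np.float64(-1.2), np.float64(-9.1)), (np.float64(12.0), np.float64(0.0), np.float64(-0.0)), (np.float64(12.5), np.float64(-1.2), np.float64(9.1)), (np.float64(13.0), np.float64(-4.7), np.float64(17.5))]
```

```bash
python3 -m creep '[{"dx":0.0005,"dy":-0.0012,"dz":0.0091,"twist":0,"gripper":1},{"dx":0.001,"dy":-0.0047,"dz":0.0175,"twist":0,"gripper":1},{"dx":0.0015,"dy":-0.0103,"dz":0.0247,"twist":0,"gripper":1},{"dx":0.002,"dy":-0.0175,"dz":0.0303,"twist":0,"gripper":1}]' 30
python3 -c "
from h import *
print(toH(env.state()['tcp_pos']).round(1))"
```

```text
clock: 3.15
tcp_pos: [0.5777, 0.156, 0.0556]
ee_rot: [0.001, -0.59, 0.808, -0.001]
force: [2.8, 3.6, 7.6]
grip_width: 0.0166
finger_force: 31.3
[-16.  175.6  55.6]
```

```bash
python3 -m creep '[{"dx":0.0005,"dy":-0.0084,"dz":0.0035,"twist":0,"gripper":1},{"dx":0.001,"dy":-0.0175,"dz":0.0047,"twist":0,"gripper":1}]' 30
python3 -m creep '[{"dx":0.0005,"dy":-0.0091,"dz":-0.0012,"twist":0,"gripper":1},{"dx":0.001,"dy":-0.0175,"dz":-0.0047,"twist":0,"gripper":1}]' 30
python3 -c "
from h import *
print(toH(env.state()['tcp_pos']).round(1))"
```

```text
clock: 3.35
tcp_pos: [0.5941, 0.1496, 0.0516]
ee_rot: [0.001, -0.59, 0.808, -0.001]
force: [-1.2, 4.1, 11.3]
grip_width: 0.0165
finger_force: 31.8
clock: 3.55
tcp_pos: [0.6094, 0.1437, 0.0561]
ee_rot: [0.0, -0.59, 0.808, 0.0]
force: [-7.2, 7.8, 10.2]
grip_width: 0.0166
finger_force: 31.9
[ 18.  173.6  56.1]
```

```bash
python3 -m creep '[{"dx":0.0005,"dy":-0.0072,"dz":-0.0056,"twist":0,"gripper":1},{"dx":0.001,"dy":-0.0128,"dz":-0.0128,"twist":0,"gripper":1},{"dx":0.0015,"dy":-0.0163,"dz":-0.0212,"twist":0,"gripper":1},{"dx":0.002,"dy":-0.0175,"dz":-0.0303,"twist":0,"gripper":1}]' 30
python3 -c "
from h import *
print(toH(env.state()['tcp_pos']).round(1))"
python3 -m creep '[{"dx":0.0005,"dy":0.0012,"dz":-0.0091,"twist":0,"gripper":1},{"dx":0.001,"dy":0.0047,"dz":-0.0175,"twist":0,"gripper":1},{"dx":0.0015,"dy":0.0103,"dz":-0.0247,"twist":0,"gripper":1},{"dx":0.002,"dy":0.0175,"dz":-0.0303,"twist":0,"gripper":1},{"dx":0.0025,"dy":0.0259,"dz":-0.0338,"twist":0,"gripper":1},{"dx":0.003,"dy":0.035,"dz":-0.035,"twist":0,"gripper":1}]' 30
python3 - <<'E'
from h import *
print(toH(env.state()['tcp_pos']).round(1))
c=shot('scene','s2'); T=shot('top','t2'); cv2.imwrite('pics/s2c.png',cv2.resize(cv2.convertScaleAbs(c['frame'][175:305,250:410,::-1],alpha=1.7),None,fx=4,fy=4,interpolation=2))
ys=np.arange(-60,70,1.); p=profile(T,ys,112,np.arange(-28,1,2.))
for y,v in zip(ys,p):
    if y<-40 or y>15: print(int(y),v.round().astype(int)[[0,2]],end=' ')
E
```

```text
clock: 3.95
tcp_pos: [0.625, 0.137, 0.0833]
ee_rot: [-0.0, -0.589, 0.808, 0.001]
force: [2.7, 6.7, -3.1]
grip_width: 0.0163
finger_force: 30.5
[ 34.9 172.   83.3]
clock: 4.55
tcp_pos: [0.5928, 0.1443, 0.1222]
ee_rot: [0.002, -0.589, 0.808, -0.001]
force: [4.2, 5.3, 6.1]
grip_width: 0.0165
finger_force: 31.3
[  2.  169.1 122.2]
-60 [58 55] -59 [58 54] -58 [57 53] -57 [58 52] -56 [59 51] -55 [61 49] -54 [62 47] -53 [64 46] -52 [65 44] -51 [65 44] -50 [63 43] -49 [61 43] -48 [58 43] -47 [55 43] -46 [53 43] -45 [52 43] -44 [51 43] -43 [50 42] -42 [50 42] -41 [49 41] 16 [48 38] 17 [48 38] 18 [47 38] 19 [46 38] 20 [44 38] 21 [43 38] 22 [41 38] 23 [40 39] 24 [40 39] 25 [40 39] 26 [41 40] 27 [43 40] 28 [46 41] 29 [49 41] 30 [53 41] 31 [57 41] 32 [62 42] 33 [67 43] 34 [71 45] 35 [75 48] 36 [78 52] 37 [80 57] 38 [81 61] 39 [81 63] 40 [78 63] 41 [75 61] 42 [70 58] 43 [65 54] 44 [61 51] 45 [58 49] 46 [56 48] 47 [55 48] 48 [55 49] 49 [55 50] 50 [56 52] 51 [56 53] 52 [57 54] 53 [57 54] 54 [57 54] 55 [57 54] 56 [57 54] 57 [56 53] 58 [55 52] 59 [54 51] 60 [53 50] 61 [52 49] 62 [52 49] 63 [52 49] 64 [54 51] 65 [56 52] 66 [58 54] 67 [60 55] 68 [61 57] 69 [62 57]
```

View pics/s2c.png

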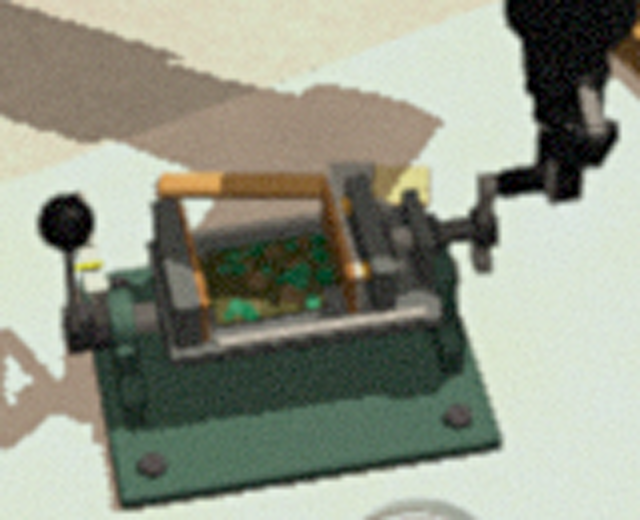

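The pad's face is now at y≈31.5 mm and the fixed face at −48.8 mm, so the 80 mm fragment is only just reached. The lever ball is still where it was (crop (66,221)), so the bed is level. About 4 mm, or roughly 115°, remains.

```bash
python3 -m creep '[{"dx":0.0005,"dy":0.0091,"dz":0.0012,"twist":0,"gripper":1},{"dx":0.001,"dy":0.0175,"dz":0.0047,"twist":0,"gripper":1},{"dx":0.0015,"dy":0.0247,"dz":0.0103,"twist":0,"gripper":1},{"dx":0.002,"dy":0.0303,"dz":0.0175,"twist":0,"gripper":1},{"dx":0.0025,"dy":0.0338,"dz":0.0259,"twist":0,"gripper":1},{"dx":0.003,"dy":0.035,"dz":0.035,"twist":0,"gripper":1},{"dx":0.003,"dy":0.035,"dz":0.035,"twist":0,"gripper":1}]' 30
cat > gap.py <<'E'
from h import *
import sys
n=sys.argv[1]; print(toH(env.state()['tcp_pos']).round(1))
T=shot('top','t'+n); S=shot('scene','s'+n)
for nm in ('t0' if 0 else 'top0','t2','t'+n):
    c=dict(np.load(f'pics/{nm}.npz')); ys=np.arange(24,76,1.); p=profile(c,ys,112,np.arange(-28,1,2.))
    print(nm,' '.join(f'{int(y)}:{int(v[0])},{int(v[2])}' for y,v in zip(ys,p)))
a=[cv2.resize(cv2.convertScaleAbs(dict(np.load(f'pics/{k}.npz'))['frame'][y0:y0+60,x0:x0+80,::-1],alpha=1.9),None,fx=5,fy=5,interpolation=2) for k,y0,x0 in(('top0',230,280),('t'+n,230,280),('scene0',205,310),('s'+n,205,310))]
cv2.imwrite(f'pics/gap{n}.png',np.vstack([np.hstack(a[:2]),np.hstack(a[2:])]))
E
python3 gap.py 3
```

```text
clock: 5.35
tcp_pos: [0.5566, 0.1522, 0.0835]
ee_rot: [-0.0, -0.59, 0.808, 0.0]
force: [3.1, 6.5, -2.5]
grip_width: 0.0164
finger_force: 30.5
[-34.8 165.5  83.5]
top0 24:50,45 25:48,45 26:47,45 27:46,45 28:46,45 29:46,44 30:47,44 31:47,43 32:47,42 33:47,42 34:47,42 35:47,43 36:48,43 37:50,43 38:54,43 39:60,43 40:68,45 41:78,47 42:87,52 43:95,57 44:101,65 45:105,72 46:107,79 47:106,84 48:103,85 49:98,83 50:91,78 51:83,71 52:75,64 53:68,57 54:63,53 55:62,52 56:62,54 57:65,58 58:69,63 59:73,67 60:76,71 61:79,73 62:82,75 63:83,77 64:84,78 65:84,78 66:84,78 67:82,76 68:80,73 69:75,70 70:71,66 71:66,61 72:62,58 73:59,55 74:57,53 75:56,52
t2 24:39,38 25:40,39 26:41,39 27:43,40 28:45,40 29:48,40 30:52,41 31:57,41 32:61,41 33:66,42 34:70,44 35:74,48 36:77,52 37:80,56 38:81,60 39:80,62 40:78,62 41:74,60 42:70,57 43:65,53 44:61,50 45:58,48 46:55,47 47:54,47 48:54,48 49:55,50 50:55,51 51:56,52 52:56,53 53:57,54 54:57,54 55:57,54 56:56,53 57:55,53 58:55,52 59:53,51 60:52,50 61:52,49 62:51,49 63:52,49 64:53,50 65:55,52 66:57,53 67:59,55 68:61,56 69:61,57 70:62,58 71:62,58 72:62,57 73:61,57 74:60,55 75:58,54
t3 24:41,39 25:42,39 26:44,39 27:47,39 28:50,39 29:55,39 30:60,40 31:65,41 32:71,44 33:75,48 34:79,53 35:82,58 36:83,62 37:82,64 38:79,63 39:75,61 40:69,57 41:64,53 42:60,50 43:57,48 44:56,49 45:56,50 46:57,52 47:58,54 48:59,55 49:60,56 50:60,57 51:61,57 52:60,57 53:60,56 54:59,56 55:58,54 56:57,53 57:56,52 58:55,51 59:54,51 60:55,51 61:57,53 62:59,55 63:62,57 64:64,59 65:65,60 66:66,61 67:67,61 68:67,61 69:66,61 70:66,61 71:65,60 72:63,58 73:61,56 74:59,54 75:56,51
```

View pics/gap3.png

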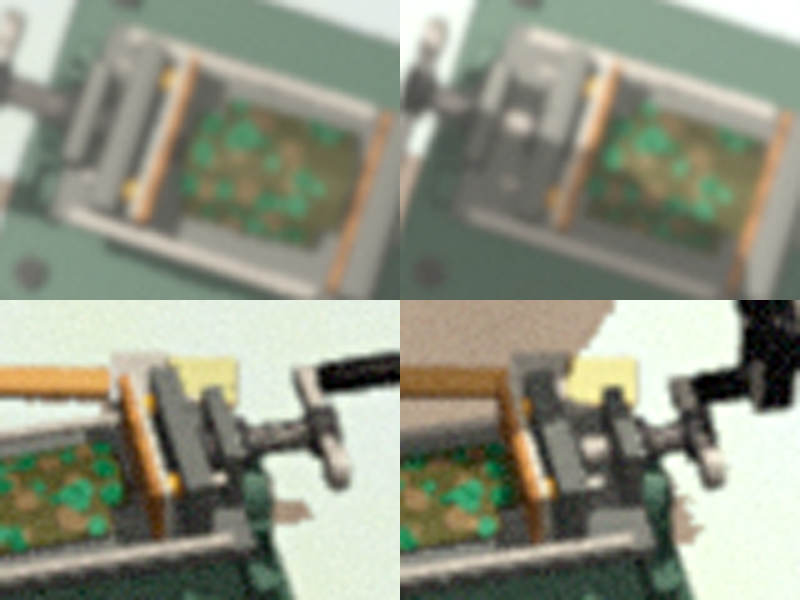

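In the top crops the pad's upper (+x) part is lit in both pictures: pad at (180,100) before and (600,100) now, with the jaw about 35 px to its left. I'll measure the pad and jaw shifts in that lit strip.

```bash
cat > lit.py <<'E'
from h import *
import sys
def prof(nm):
    c=dict(np.load(f'pics/{nm}.npz')); ys=np.arange(20,80,.25); p=profile(c,ys,112,np.arange(18,37,1.)); return ys,p[:,0],p[:,2]
def edges(nm):
    ys,r,b=prof(nm); 
    g=np.gradient(r,ys); 
    from scipy.signal import find_peaks
    out=[]
    for s in(1,-1):
        k,_=find_peaks(s*g,height=2.,distance=8); out.append([(float(ys[i]),round(float(g[i]),1)) for i in k])
    print(nm,out); print(' '.join(f'{int(y)}:{int(a)},{int(c)}' for y,a,c in list(zip(ys,r,b))[::4]))
for n in sys.argv[1:]: edges(n)
E
python3 lit.py top0 t3
```

```text
top0 [[(38.5, 6.2), (41.0, 8.6), (59.75, 2.8)], [(25.5, -2.4), (48.25, -3.5), (50.25, -5.2), (52.5, -6.2), (54.5, -4.7)]]
20:65,59 21:66,59 22:66,60 23:66,60 24:65,60 25:63,58 26:61,56 27:59,55 28:57,54 29:56,52 30:55,52 31:55,52 32:54,51 33:54,51 34:54,50 35:54,50 36:55,50 37:57,50 38:60,49 39:66,49 40:73,50 41:82,51 42:90,55 43:97,61 44:103,68 45:107,75 46:109,81 47:109,85 48:108,86 49:105,83 50:100,77 51:95,70 52:89,63 53:83,57 54:78,54 55:73,53 56:71,55 57:71,59 58:72,63 59:75,67 60:78,71 61:80,74 62:81,75 63:83,76 64:84,78 65:85,78 66:85,78 67:84,78 68:83,77 69:83,76 70:82,76 71:82,75 72:82,75 73:82,76 74:82,76 75:82,75 76:81,75 77:80,74 78:80,74 79:80,74
t3 [[(26.5, 3.2), (30.75, 9.9), (47.75, 3.2)], [(38.75, -6.1), (41.25, -8.1)]]
20:59,55 21:59,55 22:60,56 23:60,56 24:60,56 25:61,55 26:62,55 27:65,54 28:70,54 29:77,54 30:86,55 31:96,58 32:105,64 33:112,72 34:117,80 35:120,88 36:121,94 37:120,96 38:117,95 39:111,89 40:105,82 41:97,73 42:90,67 43:84,63 44:81,64 45:80,67 46:81,71 47:84,76 48:87,79 49:89,82 50:91,84 51:92,85 52:94,86 53:94,87 54:95,87 55:95,87 56:94,87 57:94,86 58:93,86 59:93,85 60:93,85 61:93,85 62:93,85 63:94,86 64:94,86 65:94,86 66:94,86 67:93,85 68:92,85 69:91,84 70:91,84 71:90,84 72:90,83 73:90,83 74:89,83 75:89,82 76:88,81 77:87,81 78:87,81 79:88,81
```

The jaw has moved 12.0 mm (one turn, as expected) and the pad about 10.5 mm. The pad is therefore pushed back about 1.5–2 mm, and 45° more should bring it near half travel.

```bash
python3 -m creep '[{"dx":0.0005,"dy":-0.0012,"dz":0.0091,"twist":0,"gripper":1},{"dx":0.001,"dy":-0.0047,"dz":0.0175,"twist":0,"gripper":1},{"dx":0.0015,"dy":-0.0103,"dz":0.0247,"twist":0,"gripper":1},{"dx":0.0015,"dy":-0.0103,"dz":0.0247,"twist":0,"gripper":1}]' 30
python3 - <<'E'
from h import *
print(toH(env.state()['tcp_pos']).round(1)); shot('top','t4')
E
python3 lit.py t4
```

```text
clock: 5.85
tcp_pos: [0.5678, 0.1471, 0.0605]
ee_rot: [0.001, -0.589, 0.808, -0.001]
force: [5.8, 4.8, 1.2]
grip_width: 0.0166
finger_force: 30.9
[-22.7 164.1  60.5]
t4 [[(25.5, 2.1), (29.75, 9.3), (45.75, 2.5), (49.0, 2.0)], [(40.25, -8.1)]]
20:59,54 21:59,55 22:60,56 23:60,56 24:61,56 25:62,56 26:64,56 27:67,55 28:73,55 29:81,55 30:90,57 31:99,60 32:107,66 33:114,74 34:118,83 35:121,91 36:121,96 37:119,98 38:115,96 39:109,90 40:101,82 41:93,75 42:87,70 43:83,69 44:83,71 45:84,75 46:86,78 47:88,81 48:90,83 49:92,85 50:93,86 51:94,87 52:94,87 53:95,87 54:95,87 55:95,87 56:94,86 57:94,86 58:94,86 59:94,86 60:94,86 61:94,86 62:94,86 63:94,86 64:94,87 65:94,86 66:93,86 67:92,85 68:92,84 69:91,84 70:91,84 71:91,83 72:90,83 73:90,83 74:90,83 75:89,82 76:88,81 77:87,81 78:87,81 79:87,81
```

```bash
python3 -m creep '[{"dx":0.0005,"dy":-0.0072,"dz":0.0056,"twist":0,"gripper":1},{"dx":0.001,"dy":-0.0156,"dz":0.0091,"twist":0,"gripper":1},{"dx":0.001,"dy":-0.0156,"dz":0.0091,"twist":0,"gripper":1}]' 30
python3 - <<'E'
from h import *
print(toH(env.state()['tcp_pos']).round(1)); shot('top','t5')
E
python3 lit.py t5
```

```text
clock: 6.2
tcp_pos: [0.5828, 0.1413, 0.0526]
ee_rot: [0.001, -0.589, 0.808, -0.001]
force: [4.0, 4.5, 5.9]
grip_width: 0.0164
finger_force: 31.2
[ -6.6 163.1  52.6]
t5 [[(30.75, 6.8), (34.5, 3.3), (54.0, 2.0), (56.25, 2.6)], [(40.25, -6.6)]]
20:58,54 21:59,55 22:60,56 23:60,56 24:61,56 25:61,56 26:62,55 27:64,53 28:67,52 29:72,52 30:78,52 31:85,54 32:91,58 33:96,64 34:101,71 35:103,78 36:104,82 37:103,84 38:100,83 39:94,78 40:88,72 41:81,67 42:76,64 43:72,62 44:71,63 45:71,65 46:72,66 47:72,67 48:73,68 49:73,69 50:74,69 51:74,69 52:75,70 53:76,71 54:78,72 55:80,73 56:82,75 57:85,78 58:87,80 59:89,81 60:90,82 61:90,82 62:90,82 63:90,82 64:90,82 65:89,82 66:88,81 67:87,81 68:86,80 69:85,79 70:85,78 71:84,78 72:84,78 73:83,77 74:83,77 75:82,76 76:81,75 77:80,75 78:80,74 79:79,73
```

```bash
python3 -m creep '[{"dx":0,"dy":0,"dz":0,"twist":0,"gripper":0},{"dx":0,"dy":0,"dz":0,"twist":0,"gripper":0},{"dx":0,"dy":0,"dz":0,"twist":0,"gripper":0},{"dx":0,"dy":0,"dz":0,"twist":0,"gripper":0},{"dx":0,"dy":0,"dz":-0.04,"twist":0,"gripper":0},{"dx":0,"dy":0,"dz":-0.08,"twist":0,"gripper":0},{"dx":0,"dy":0,"dz":-0.13,"twist":0,"gripper":0},{"dx":0,"dy":0.05,"dz":-0.18,"twist":0,"gripper":0},{"dx":0,"dy":0.1,"dz":-0.2,"twist":0,"gripper":0},{"dx":0,"dy":0.15,"dz":-0.21,"twist":0,"gripper":0},{"dx":0,"dy":0.2,"dz":-0.21,"twist":0,"gripper":0},{"dx":0,"dy":0.2,"dz":-0.21,"twist":0,"gripper":0},{"dx":0,"dy":0.2,"dz":-0.21,"twist":0,"gripper":0}]' 30
python3 - <<'E'
from h import *
print(toH(env.state()['tcp_pos']).round(1))
T=shot('top','t6'); S=shot('scene','s6')
cv2.imwrite('pics/six.png',np.hstack([cv2.resize(cv2.convertScaleAbs(c['frame'][y0:y0+100,x0:x0+80,::-1],alpha=1.9),None,fx=5,fy=5,interpolation=2) for c,y0,x0 in((T,210,275),(S,200,300))]))
from m import blob
a,b=blob(S,(266,230),9,45)[0],blob(T,(391,256),9,45)[0]
print('ball',tri(S,a,T,b),toH(tri(S,a,T,b)[0]))
E
python3 lit.py t6
```

```text
clock: 7.55
tcp_pos: [0.3881, 0.2033, 0.2629]
ee_rot: [0.002, -0.591, 0.807, 0.001]
force: [0.4, 0.1, 0.1]
grip_width: 0.0428
finger_force: 0.0
[-210.9  162.4  262.9]
ball (array([ 0.54650111, -0.14862918,  0.19295169]), np.float64(0.0014366549065536617)) [  47.85117784 -123.92348781  192.95169466]
t6 [[(30.0, 8.9), (45.5, 2.7)], [(39.75, -8.4)]]
20:57,53 21:57,53 22:58,54 23:58,55 24:59,55 25:60,54 26:61,54 27:65,53 28:70,52 29:78,53 30:86,54 31:95,58 32:103,64 33:109,71 34:113,79 35:115,87 36:115,92 37:112,93 38:107,92 39:100,86 40:92,79 41:85,74 42:81,70 43:79,70 44:80,72 45:82,75 46:84,77 47:86,80 48:88,81 49:89,82 50:90,83 51:91,84 52:91,84 53:91,83 54:90,83 55:90,83 56:90,83 57:90,83 58:90,83 59:91,83 60:91,83 61:91,83 62:91,83 63:91,83 64:90,83 65:90,83 66:90,83 67:89,82 68:88,82 69:88,81 70:87,81 71:87,81 72:87,81 73:86,80 74:86,80 75:86,79 76:85,79 77:84,78 78:84,78 79:85,79
```

View pics/six.png

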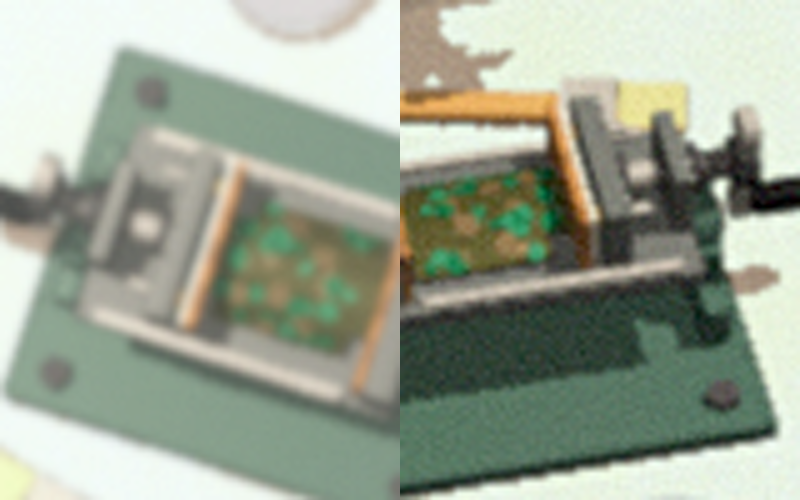

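The crop shows the pad against the fragment, with the jaw close behind the pad and a narrow gap left (pad plate at top-crop (215,240)). The ball has not moved. Before going on I'll check the squeeze once over the full width, now without shadow.

```bash
python3 - <<'E'
from h import *
from scipy.optimize import minimize_scalar
ys=np.arange(-70,80,.25)
P={}
for n in('top0','t6'):
    c=dict(np.load(f'pics/{n}.npz')); P[n]=profile(c,ys,112,np.arange(-34,37,2.))
def lag(a0,a1,guess):
    m=(ys>=a0)&(ys<=a1); A=P['top0'][m]; A=(A-A.mean(0))
    def f(d):
        B=np.c_[[np.interp(ys[m]-d,ys,P['t6'][:,k]) for k in range(3)]].T; B=B-B.mean(0)
        g=(A*B).sum()/(B*B).sum(); return ((A-g*B)**2).sum()
    ds=np.arange(guess-4,guess+4,.1); e=[f(d) for d in ds]; return ds[np.argmin(e)].round(2)
print('fixed jaw',lag(-68,-48,0),'pad front',lag(35,46,11),'pad all',lag(37,52,11),'jaw',lag(56,72,14))
S0,S6=[dict(np.load(f'pics/{n}.npz')) for n in('scene0','s6')]
# handle in both views
from m import blob
T6=dict(np.load('pics/t6.npz')); 
pS,pT=proj(S6,H((-9,162,62))).round().astype(int),proj(T6,H((-9,162,62))).round().astype(int)
a,b=blob(S6,pS,12,45)[0],blob(T6,pT,12,45)[0]; print(pS,a,pT,b,toH(tri(S6,a,T6,b)[0]).round(1))
print('above ball',shift(H((48,-124.5,250))),'grasp z', .1935-.014)
E
```

```text
fixed jaw 0.0 pad front 11.1 pad all 11.0 jaw 13.7
[384 237] [379.2183908  238.04597701] [266 248] [276.23076923 250.61538462] [ -5.9 142.7  62.6]
above ball [ 0.2876 -0.2562  0.0116] grasp z 0.1795
```

Pad moved 11.05 mm and jaw about 14.4 mm, so the pad is pushed back roughly 3.3 mm. That is good; next the lever ball, with a −90° twist so the fingers close along the tilt axis.

```bash
python3 -m creep '[{"dx":0.288,"dy":-0.256,"dz":0,"twist":-90,"gripper":-0.5},{"dx":0.288,"dy":-0.256,"dz":0,"twist":-90,"gripper":-0.5},{"dx":0.288,"dy":-0.256,"dz":0,"twist":-90,"gripper":-0.5},{"dx":0.288,"dy":-0.256,"dz":0,"twist":-90,"gripper":-0.5},{"dx":0.288,"dy":-0.256,"dz":0,"twist":-90,"gripper":-0.5},{"dx":0.288,"dy":-0.256,"dz":0,"twist":-90,"gripper":-0.5},{"dx":0.288,"dy":-0.256,"dz":0,"twist":-90,"gripper":-0.5},{"dx":0.288,"dy":-0.256,"dz":0,"twist":-90,"gripper":-0.5},{"dx":0.288,"dy":-0.256,"dz":0,"twist":-90,"gripper":-0.5},{"dx":0.288,"dy":-0.256,"dz":0,"twist":-90,"gripper":-0.5},{"dx":0.288,"dy":-0.256,"dz":0,"twist":-90,"gripper":-0.5},{"dx":0.288,"dy":-0.256,"dz":0,"twist":-90,"gripper":-0.5},{"dx":0.288,"dy":-0.256,"dz":0,"twist":-90,"gripper":-0.5},{"dx":0.288,"dy":-0.256,"dz":0,"twist":-90,"gripper":-0.5}]' 30
python3 - <<'E'
from h import *
s=env.state();print(toH(s['tcp_pos']).round(1),(RH.T@toolR(s)).round(3).tolist(),shift(H((48,-124.5,176))))
E
```

```text
clock: 9.05
tcp_pos: [0.546, -0.1506, 0.2606]
ee_rot: [0.0, 0.988, -0.157, -0.001]
force: [0.3, -0.0, 0.6]
grip_width: 0.0639
finger_force: 0.0
[  47.9 -126.   260.6] [[1.0, -0.003, -0.002], [-0.003, -1.0, -0.001], [-0.002, 0.001, -1.0]] [ 0.0002 -0.0016  0.0846]
```

```bash
python3 -m creep '[{"dx":0,"dy":-0.0015,"dz":0.04,"twist":0,"gripper":-0.5},{"dx":0,"dy":-0.0015,"dz":0.07,"twist":0,"gripper":-0.5},{"dx":0,"dy":-0.0015,"dz":0.085,"twist":0,"gripper":-0.5},{"dx":0,"dy":-0.0015,"dz":0.085,"twist":0,"gripper":-0.5},{"dx":0,"dy":-0.0015,"dz":0.085,"twist":0,"gripper":1},{"dx":0,"dy":-0.0015,"dz":0.085,"twist":0,"gripper":1},{"dx":0,"dy":-0.0015,"dz":0.085,"twist":0,"gripper":1},{"dx":0,"dy":-0.0015,"dz":0.085,"twist":0,"gripper":1},{"dx":0,"dy":-0.0015,"dz":0.085,"twist":0,"gripper":1},{"dx":0,"dy":-0.0015,"dz":0.085,"twist":0,"gripper":1}]' 30
python3 - <<'E'
from h import *
s=env.state();print(toH(s['tcp_pos']).round(1))
a=np.radians(np.arange(20,-11,-5)); print((140*np.sin(a)-47.9).round(1),(-(140*np.cos(a)-131.6)).round(1))
E
```

```text
clock: 10.05
tcp_pos: [0.5476, -0.1477, 0.179]
ee_rot: [-0.001, 0.988, -0.154, 0.002]
force: [-0.6, 4.9, 5.3]
grip_width: 0.0303
finger_force: 29.7
[  48.6 -122.8  179. ]
[ -0.  -11.7 -23.6 -35.7 -47.9 -60.1 -72.2] [ 0.  -3.6 -6.3 -7.9 -8.4 -7.9 -6.3]
```

```bash
python3 -m creep '[{"dx":-0.006,"dy":0,"dz":-0.0018,"twist":0,"gripper":1},{"dx":-0.0117,"dy":0,"dz":-0.0036,"twist":0,"gripper":1},{"dx":-0.0177,"dy":0,"dz":-0.005,"twist":0,"gripper":1},{"dx":-0.0236,"dy":0,"dz":-0.0063,"twist":0,"gripper":1},{"dx":-0.0297,"dy":0,"dz":-0.0071,"twist":0,"gripper":1},{"dx":-0.0357,"dy":0,"dz":-0.0079,"twist":0,"gripper":1}]' 30
python3 -c "
from h import *
print(toH(env.state()['tcp_pos']).round(1))"
python3 -m creep '[{"dx":-0.0061,"dy":0,"dz":-0.0003,"twist":0,"gripper":1},{"dx":-0.0122,"dy":0,"dz":-0.0005,"twist":0,"gripper":1},{"dx":-0.0183,"dy":0,"dz":-0.0003,"twist":0,"gripper":1},{"dx":-0.0244,"dy":0,"dz":0,"twist":0,"gripper":1},{"dx":-0.0305,"dy":0,"dz":0.0008,"twist":0,"gripper":1},{"dx":-0.0365,"dy":0,"dz":0.0016,"twist":0,"gripper":1},{"dx":-0.0365,"dy":0,"dz":0.0016,"twist":0,"gripper":1},{"dx":-0.0365,"dy":0,"dz":0.0016,"twist":0,"gripper":1}]' 30
python3 -c "
from h import *
print(toH(env.state()['tcp_pos']).round(1))"
```

```text
clock: 10.65
tcp_pos: [0.5147, -0.1371, 0.1863]
ee_rot: [-0.001, 0.988, -0.154, 0.004]
force: [7.2, 1.7, -0.1]
grip_width: 0.0301
finger_force: 29.8
[  14.  -122.8  186.3]
clock: 11.45
tcp_pos: [0.479, -0.1257, 0.1851]
ee_rot: [-0.001, 0.988, -0.154, 0.003]
force: [1.7, 5.0, 5.4]
grip_width: 0.0299
finger_force: 29.8
[ -23.4 -122.8  185.1]
```

```bash
python3 -m creep '[{"dx":0,"dy":0,"dz":0,"twist":0,"gripper":-0.5},{"dx":0,"dy":0,"dz":0,"twist":0,"gripper":-0.5},{"dx":0,"dy":0,"dz":0,"twist":0,"gripper":-0.5},{"dx":0,"dy":0,"dz":0,"twist":0,"gripper":-0.5},{"dx":0,"dy":0,"dz":-0.03,"twist":0,"gripper":-0.5},{"dx":0,"dy":0,"dz":-0.07,"twist":0,"gripper":-0.5},{"dx":-0.02,"dy":0,"dz":-0.11,"twist":0,"gripper":-0.5},{"dx":-0.06,"dy":0.02,"dz":-0.12,"twist":0,"gripper":-0.5},{"dx":-0.10,"dy":0.06,"dz":-0.12,"twist":0,"gripper":-0.5},{"dx":-0.12,"dy":0.10,"dz":-0.12,"twist":0,"gripper":-0.5},{"dx":-0.12,"dy":0.14,"dz":-0.12,"twist":0,"gripper":-0.5},{"dx":-0.12,"dy":0.14,"dz":-0.12,"twist":0,"gripper":-0.5},{"dx":-0.12,"dy":0.14,"dz":-0.12,"twist":0,"gripper":-0.5}]' 30
python3 - <<'E'
from h import *
from m import blob
T=shot('top','t7'); S=shot('scene','s7')
p=H((-24.3,-124,200)); u,v=[proj(c,p).round().astype(int) for c in(S,T)]
a,b=blob(S,u,9,45)[0],blob(T,v,9,45)[0]; X,e=tri(S,a,T,b); h=toH(X); print(u,a,v,b,h.round(1),e)
print('tilt',20-np.degrees(np.arctan2(h[0],h[2]-62)),'tilt0',np.degrees(np.arctan2(47.85,192.95-62)))
cv2.imwrite('pics/seven.png',np.hstack([cv2.resize(cv2.convertScaleAbs(c['frame'][y0:y0+120,x0:x0+80,::-1],alpha=1.9),None,fx=5,fy=5,interpolation=2) for c,y0,x0 in((T,205,325),(S,190,255))]))
E
```

```text
clock: 12.75
tcp_pos: [0.32, -0.2238, 0.3027]
ee_rot: [0.0, 0.988, -0.156, -0.0]
force: [0.3, 1.2, -0.5]
grip_width: 0.0644
finger_force: 0.0
[262 206] [262.234375 208.8125  ] [382 286] [383.15841584 282.82178218] [ -15.8 -124.1  200.1] 0.0010845219680239225
tilt 26.519679593713203 tilt0 20.07263933363926
```

View pics/seven.png

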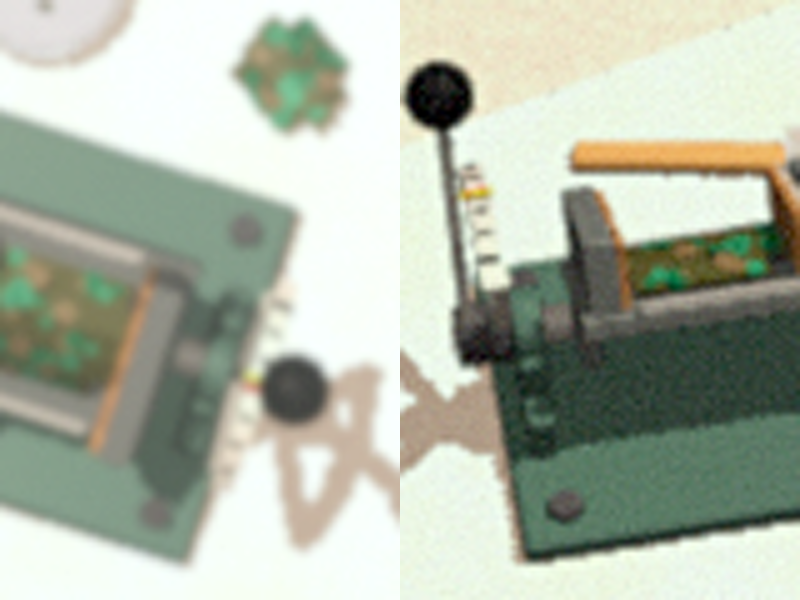

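The top view shows the ball at crop (295,390), with the yellow pointer at (254,380) right next to the red mark at (247,375). In the scene view both are near (477,190). My ball window may have clipped, so I'll measure again with it centred, and triangulate the pointer against the mark.

```bash
python3 - <<'E'
from h import *
from m import blob
T,S=[dict(np.load(f'pics/{n}7.npz')) for n in 'ts']
a,sa=blob(S,(262,208),11,45);b,sb=blob(T,(383,282),11,45)
# ball as bounding circle centre: fit top 11 rows in scene
print(a,sa,b,sb)
for t in (a,a-[0,1]):
    h=toH(tri(S,t,T,b)[0]); print(h.round(1),20-np.degrees(np.arctan2(h[0],h[2]-62)))
def col(c,x0,x1,y0,y1):
    f=c['frame'][y0:y1,x0:x1].astype(int); r,g,bb=f[...,0],f[...,1],f[...,2]
    o={}
    for n,w in(('yellow',np.clip(np.minimum(r,g)-bb-15,0,None)*(abs(r-g)<30)),('red',np.clip(r-g-20,0,None))):
        yy,xx=np.nonzero(w); ww=w[yy,xx]; o[n]=(np.array([(xx*ww).sum(),(yy*ww).sum()])/max(ww.sum(),1)+[x0,y0],ww.sum(),len(yy))
    return o
print(col(T,370,381,270,300)); print(col(S,340-75,280,222-0,240)); 
for n,c,b in(('T',T,(371,382,276,288)),('S',S,(264,278,222,236))):
    print(n); print('\n'.join(' '.join('%3d,%3d,%3d'%tuple(v) for v in row) for row in c['frame'][b[2]:b[3],b[0]:b[1]]))
E
```

```text
[262.24031008 208.86821705] [  5   6  13  14 129] [383.15841584 282.82178218] [  6   7  11  11 101]
[ -15.8 -124.1  200. ] 26.519690095221865
[ -16.1 -123.8  202.7] 26.515002255964305
{'yellow': (array([374.85833333, 280.075     ]), np.int64(120), 13), 'red': (array([374.66666667, 282.        ]), np.int64(6), 2)}
{'yellow': (array([269.76540284, 228.18720379]), np.int64(422), 19), 'red': (array([269.57142857, 227.42857143]), np.int64(14), 3)}
T
 60, 70, 62  66, 70, 63  78, 77, 70  90, 88, 81 102,102, 95 112,114,107 112,115,109 108,112,105 103,106, 99  92, 95, 90  79, 82, 78
 62, 70, 62  67, 69, 62  80, 78, 71  93, 92, 83 107,108,100 114,117,110 105,109,102  88, 91, 86  74, 77, 72  62, 64, 60  52, 53, 51
 61, 68, 61  66, 68, 60  80, 79, 68  97, 98, 83 112,115,101 117,121,110 103,107, 99  76, 78, 73  53, 55, 51  42, 44, 41  39, 39, 38
 59, 65, 58  65, 66, 58  82, 82, 64 102,103, 77 116,118, 91 114,118, 97  96, 99, 86  64, 67, 62  43, 44, 42  37, 38, 36  37, 38, 36
 65, 68, 61  73, 71, 63  88, 85, 65 103,101, 68 112,111, 75 104,105, 73  80, 82, 64  51, 53, 47  38, 40, 38  38, 38, 37  40
[... 2586 characters left out ...]
,123 124,128,119 124,129,123
 78, 81, 74  52, 51, 49  75, 77, 70 108,114,105 101,104, 95 102,102, 92  92, 91, 81  89, 86, 79 109,109, 98 124,127,117 124,130,124 123,130,123 125,130,121 122,129,121
 84, 87, 80  52, 48, 44  66, 66, 60  96,103, 93 102,106, 97 113,115,104 120,117,107 117,118,105 123,123,111 124,124,112 123,128,121 126,132,124 123,129,121 123,129,122
 86, 90, 81  57, 55, 50  66, 64, 59  95, 99, 90 105,111,102 110,111,101 122,120,109 127,125,114 126,125,112 126,127,114 123,129,118 123,130,122 125,131,124 125,130,122
 95, 99, 92  63, 62, 56  64, 60, 55  93, 98, 91 115,121,112 105,107, 98 116,115,103 117,116,104 114,115,102 120,121,111 123,127,118 125,131,124 123,130,122 125,131,124
```

The ball slipped a little in the grip: the tilt is 26.5°, and the pointer sits about 4.5 mm (2 px) short of the red mark, which agrees. I'll grip the ball again, lower and firmer, and pull it about 8.5 mm further.

```bash
python3 -c "
from h import *
print(shift(H((-16,-124,270))),shift(H((-16,-124,177))))"
```

```text
[ 0.1285 -0.1394  0.0325] [ 0.1286 -0.1394  0.1255]
```

```bash
python3 -m creep '[{"dx":0.05,"dy":-0.05,"dz":0,"twist":0,"gripper":-0.5},{"dx":0.09,"dy":-0.1,"dz":0,"twist":0,"gripper":-0.5},{"dx":0.1285,"dy":-0.1395,"dz":0.01,"twist":0,"gripper":-0.5},{"dx":0.1285,"dy":-0.1395,"dz":0.03,"twist":0,"gripper":-0.5},{"dx":0.1285,"dy":-0.1395,"dz":0.03,"twist":0,"gripper":-0.5},{"dx":0.1285,"dy":-0.1395,"dz":0.07,"twist":0,"gripper":-0.5},{"dx":0.1285,"dy":-0.1395,"dz":0.11,"twist":0,"gripper":-0.5},{"dx":0.1285,"dy":-0.1395,"dz":0.1255,"twist":0,"gripper":-0.5},{"dx":0.1285,"dy":-0.1395,"dz":0.1255,"twist":0,"gripper":-0.5},{"dx":0.1285,"dy":-0.1395,"dz":0.1255,"twist":0,"gripper":1},{"dx":0.1285,"dy":-0.1395,"dz":0.1255,"twist":0,"gripper":1},{"dx":0.1285,"dy":-0.1395,"dz":0.1255,"twist":0,"gripper":1},{"dx":0.1285,"dy":-0.1395,"dz":0.1255,"twist":0,"gripper":1},{"dx":0.1285,"dy":-0.1395,"dz":0.1255,"twist":0,"gripper":1},{"dx":0.1285,"dy":-0.1395,"dz":0.1255,"twist":0,"gripper":1}]' 60
python3 -c "
from h import *
print(toH(env.state()['tcp_pos']).round(1))"
python3 -m creep '[{"dx":-0.003,"dy":0,"dz":0,"twist":0,"gripper":1},{"dx":-0.006,"dy":0,"dz":0.0005,"twist":0,"gripper":1},{"dx":-0.009,"dy":0,"dz":0.001,"twist":0,"gripper":1},{"dx":-0.009,"dy":0,"dz":0.001,"twist":0,"gripper":1},{"dx":-0.009,"dy":0,"dz":0.001,"twist":0,"gripper":1}]' 60
python3 -c "
from h import *
print(toH(env.state()['tcp_pos']).round(1))"
python3 -m creep '[{"dx":0,"dy":0,"dz":0,"twist":0,"gripper":-0.5},{"dx":0,"dy":0,"dz":0,"twist":0,"gripper":-0.5},{"dx":0,"dy":0,"dz":0,"twist":0,"gripper":-0.5},{"dx":0,"dy":0,"dz":0,"twist":0,"gripper":-0.5},{"dx":0,"dy":0,"dz":-0.03,"twist":0,"gripper":-0.5},{"dx":0,"dy":0,"dz":-0.07,"twist":0,"gripper":-0.5},{"dx":-0.02,"dy":0,"dz":-0.11,"twist":0,"gripper":-0.5},{"dx":-0.06,"dy":0.02,"dz":-0.12,"twist":0,"gripper":-0.5},{"dx":-0.10,"dy":0.06,"dz":-0.12,"twist":0,"gripper":-0.5},{"dx":-0.12,"dy":0.10,"dz":-0.12,"twist":0,"gripper":-0.5},{"dx":-0.12,"dy":0.14,"dz":-0.12,"twist":0,"gripper":-0.5},{"dx":-0.12,"dy":0.14,"dz":-0.12,"twist":0,"gripper":-0.5},{"dx":-0.12,"dy":0.14,"dz":-0.12,"twist":0,"gripper":-0.5}]' 60
cat > fin.py <<'E'
from h import *
from m import blob
import sys
n=sys.argv[1]; T=shot('top','t'+n); S=shot('scene','s'+n)
u,v=np.array([262,208]),np.array([383,284])
for _ in range(2):
    a,b=blob(S,u,11,45)[0],blob(T,v,11,45)[0]; u,v=a.round().astype(int),b.round().astype(int)
X,e=tri(S,a,T,b); h=toH(X); print(a,b,h.round(1),e,'tilt',20-np.degrees(np.arctan2(h[0],h[2]-62)))
cv2.imwrite(f'pics/fin{n}.png',np.hstack([cv2.resize(cv2.convertScaleAbs(c['frame'][y0:y0+110,x0:x0+130,::-1],alpha=1.8),None,fx=3,fy=5,interpolation=2) for c,y0,x0 in((T,210,270),(S,190,255))]))
E
python3 fin.py 8
```

```text
clock: 14.35
tcp_pos: [0.4871, -0.1282, 0.1804]
ee_rot: [-0.001, 0.988, -0.154, 0.003]
force: [-0.8, 6.8, 5.2]
grip_width: 0.0294
finger_force: 58.7
[ -15.  -122.7  180.4]
clock: 14.85
tcp_pos: [0.4795, -0.1257, 0.1794]
ee_rot: [-0.001, 0.988, -0.154, 0.004]
force: [5.3, 3.2, 2.1]
grip_width: 0.029
finger_force: 59.3
[ -22.9 -122.7  179.4]
clock: 16.15
tcp_pos: [0.3194, -0.2241, 0.2964]
ee_rot: [0.0, 0.988, -0.156, 0.0]
force: [0.2, -0.1, 0.1]
grip_width: 0.0643
finger_force: 0.0
[261.84615385 206.89230769] [382.18 285.95] [ -23.  -124.1  199.7] 0.0010773429703764012 tilt 29.477679662838963
```

View pics/fin8.png

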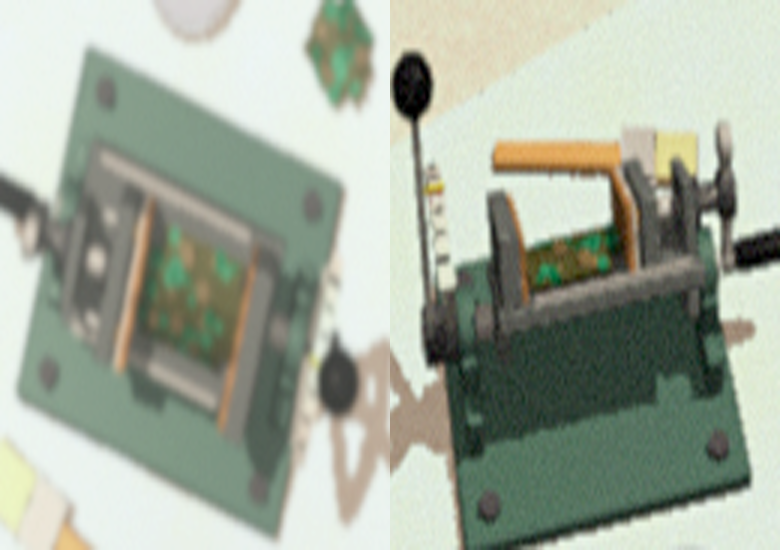

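The bed is tilted, with the ball at (338,388) and the pointer covering the red mark at about (434,187). The fragment is held between the cork faces, nothing around the vise has moved, and the gripper is clear. Handing in.

```bash
python3 -c "
from station import env
print(env.job_done())"
```

```text
the job is handed in; nothing more can be done
None
```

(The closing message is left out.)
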